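# Kit the parts for a stop assembly into their fitted nests

### The arm

A 7-joint arm with a two-finger parallel gripper is mounted at the origin on the work surface; the furniture and walls round the work are solid. World frame = base frame: x ahead of the robot, y to its left, z up, the work surface at z = 0. Lengths are in m, angles in rad, forces in N, time in s.
With the tool pointing down it reaches from about 0.425 to 0.925 m from the base axis. Payload 6.8 kg.
Tool frame: the origin (TCP) lies at the very end of the fingers, on their centre line; the grasp point (between the pads) lies 19 mm behind it; z points along the fingers, y is the line along which they close (so a half turn about z gives the same grasp; the last joint's range is limited). The gripper opens to 85 mm and grips with 20 to 120 N. Pads are 22 mm wide; open, the fingers measure 114 mm over their backs; the gripper's body (76 mm by 85 mm) begins 54 mm behind the grasp point. The pads swing forward as they close: fully open they stand 13 mm farther back than shut.
Start: joints at [-1.434, 0.477, 0.022, 1.555, -0.011, 1.109, -0.083], TCP at [0.164, 0.655, 0.231] pointing down, gripper open.
Joint ranges: [-2.96, 2.96], [-0.34, 2.1], [-1.41, 1.46], [0.24, 2.44], [-1.37, 4.51], [0.17, 1.92], [-2.96, 2.96]. Speed limits (rad/s): [2.39, 2.39, 3.14, 3.14, 3.14, 3.14, 3.14].

### API

Orientations are given as a unit quaternion [w, x, y, z].
In Python, from station import bot gives the robot as it stands.
- The arm moves only by the tool apply_moves, never from a script. Its argument "deltas" is a list of rows, each a list of 3 entries, a list of its own where there are three numbers: the closure, from 0 (fully open) to 1 (shut), then the shift along the tool's x, y, z in units of 0.2 m (1.0 is 0.2 m), then the turn about the tool's z in units of 2 pi rad (1.0 is 2 pi rad). A call has 1 to 12 rows; each row is the pose to reach, as a shift and turn from the pose commanded when the call began, along the tool's axes at that moment, turning the shorter way round; what a row does not reach only later rows make up. A row lasts 1/10 s, in which the tool goes at most 50 mm and 8.59 degrees, less where a joint would pass 70% of its speed; a pose out of reach is approached as far as the arm can. A call with a number of a shift or a turn outside -1 to 1 is refused whole. A call with a gripper value outside its range is refused whole. The fingers move at their own pace and stop on an object; "squeeze" is the grip in N (left out, the last holds). Time passes only in rows, so rows that repeat a pose let the fingers close. It gives the time, the measured TCP pose, the force, the opening and the grip force at its end, in the units of the state.
- bot.get_obs(): the state, without advancing time (a new reading comes with each control period).
- bot.read_camera(name): name is "scene" or "side" or "wrist"; returns a dict with "color" (480x640x3 uint8, red, green, blue), "intrinsics" (3x3 intrinsics, pixels), "pose" (4x4, takes a point from camera to world coordinates); the wrist camera has in their place "hand_eye" (4x4, takes a point from camera to tool coordinates, whose origin is the TCP and whose axes are the flange's). Camera axes: x right, y down, z forward; pixel columns grow to the right and rows downward; lengths in m; the calibration is good to about 2 mm. A picture is of the moment at which its call begins: read the wrist's pose just before it. There is no depth.
- bot.hand_in(): hands the job in; it is judged then, once.
Trained networks look in a picture, given as the dict that the camera call returned (one of the last four; its "shot" number tells which), for a name from the list of things; names that differ only in an ending like _2 or _b are one class to them, and where a whole thing is asked for, a point or a joint stands for the part that bears it (a point fixed in the world has none). Each returns a list of dicts, best first, with "confidence" (0 to 1); they miss things now and then, are a little off and sometimes report something else, mostly with a low value. They report only what shows in the picture. A call takes as long as a camera call. They do not tell look-alikes from the thing itself.
- bot.look_for(picture, target): "point" ([x, y, z] in m, in world coordinates, good to about 4 mm: the middle of the surface that is visible of it).
The state is a dict: "t": time; "q": joint angles; "joint_vel": joint speeds; "joint_torque": joint torques, N m; "eef_pos": TCP position; "tool_rot": TCP orientation; "contact_force": force on the tool from outside, world axes, zero at the start; "torque": the same for the moment, N m; "gripper_width": opening from 0.0 (shut) to 1.0 (fully open); "grasp_force": force on a finger pad.
Only numpy, scipy, OpenCV 4.12 (cv2) and the standard library are available. Lean on these libraries where they do the work, as an engineer would, in place of code of your own. Each camera call takes 0.05 s, during which the arm holds its last target. There are 200 camera calls.

### The job

Lay out the kit for the saw's stop assembly: put the square tube, the hardwood stop block, the carton of screws and the bolt each into the wooden nest that carries its outline. Each must lie flat on the nest's floor, right side up as it lies now, inside the lips and lengthways on its outline, either way round, and be let go.

Things in the scene. Friction and masses are not known exactly. Their poses are not given: they have to be found in the camera images.
- tube_mid (a point): centre (half-way up) of a short closed piece of dark brown square tube lying on its side, 30 x 100 x 30 mm (x, y, z); its y axis runs along its length. Grip it across its 30 mm width (its x axis). About 0.2 kg.
- block_mid (a point): centre (half-way up the wooden body) of a hardwood stop block, body 45 x 70 x 38 mm (x, y, z) with a black knob on top near one end that rises to 60 mm above its underside; y along its 70 mm length. Grip the body across its 45 mm width (x axis). About 0.12 kg.
- carton_mid (a point): centre (half-way up) of a small closed cardboard carton of screws, 55 x 85 x 40 mm (x, y, z); y along its 85 mm length. Grip it across its 55 mm width (x axis). About 0.42 kg.
- bolt_mid (a point): centre (half-way up) of a steel hexagon-head bolt lying on its side, 19 x 46 x 16 mm (x, y, z); y along the bolt. Grip it across (x axis), pads reaching nearly to the table. It does not roll. About 0.03 kg.
- tube_nest_floor (a point): centre of the floor (top of the 6 mm base, z = 6 mm) of a wooden nest fixed to the table; y along its length. Lips 6 mm high at ends and corners; long sides open in the middle (44 mm or more) for fingers. Dark outline of its part, true size, on the floor. Long, narrow outline 30 x 100 mm, for the square tube; inside lips 46 x 116 mm (x, y), outside 58 x 128 mm.
- block_nest_floor (a point): centre of the floor (top of the 6 mm base, z = 6 mm) of a wooden nest fixed to the table; y along its length. Lips 6 mm high at ends and corners; long sides open in the middle (44 mm or more) for fingers. Dark outline of its part, true size, on the floor. Outline 45 x 70 mm with a pale round spot for the knob near one end, for the stop block; inside lips 61 x 86 mm (x, y), outside 73 x 98 mm.
- carton_nest_floor (a point): centre of the floor (top of the 6 mm base, z = 6 mm) of a wooden nest fixed to the table; y along its length. Lips 6 mm high at ends and corners; long sides open in the middle (44 mm or more) for fingers. Dark outline of its part, true size, on the floor. The widest, plain outline 55 x 85 mm, for the carton of screws; inside lips 71 x 101 mm (x, y), outside 83 x 113 mm.
- bolt_nest_floor (a point): centre of the floor (top of the 6 mm base, z = 6 mm) of a wooden nest fixed to the table; y along its length. Lips 6 mm high at ends and corners; long sides open in the middle (44 mm or more) for fingers. Dark outline of its part, true size, on the floor. The smallest, outline of a bolt with its head 19 x 46 mm, for the bolt; inside lips 35 x 62 mm (x, y), outside 47 x 74 mm.
Things that resemble listed ones, but are neither listed nor needed, are in the scene too. What is shaped like the part that bears carton_mid but orange is not meant.

How it is judged:
By the outcome, as a careful person would: the job done as asked, in the order asked, and still so for the second after the job is handed in, with the robot touching nothing.
It also fails if it takes over 104 s, if anything falls off the work surface, if the arm or the gripper's body presses on something with over 40 N, if the wrist force passes 120 N, or if a joint passes its speed limit or range.

## Working session

There is one attempt and no reset: what is moved stays moved. The work goes in short steps, Python scripts to look and compute and a tool call to move; the robot and the scene stay as the last step left them, time stands still between calls to the robot, and variables do not carry over. Pictures are saved under pics/ and viewed, at most 14 in all, crops included, and the job is handed in when it is done.

Besides the shell and the picture viewer there is one more tool, called after "Emit:" as name(argument=value, ...) on one line, values as JSON. apply_moves: Moves the arm, as the interface text tells. Its arguments: {"type":"object","properties":{"deltas":{"type":"array","items":{"type":"array"}},"squeeze":{"type":"number"}},"required":["deltas"]}

```bash
mkdir -p pics; ls; python3 - <<'E'
from station import bot
import cv2
o=bot.get_obs();print({k:o[k] for k in('t','eef_pos','tool_rot','gripper_width')})
for c in("scene","side"):
    p=bot.read_camera(c);cv2.imwrite(f"pics/{c}0.png",p["color"][:,:,::-1])
    print(c,p["pose"].round(3).tolist(),p["intrinsics"].round(1).tolist())
    for n in("tube_mid","block_mid","carton_mid","bolt_mid","tube_nest_floor","block_nest_floor","carton_nest_floor","bolt_nest_floor"):
        print(n,[([round(v,3) for v in r["point"]],round(r["confidence"],2)) for r in bot.look_for(p,n)])
E
```

```text
pics
{'t': 0.0, 'eef_pos': array([0.16346523, 0.65427216, 0.23032009]), 'tool_rot': array([-4.53210810e-05,  1.22076728e-01,  9.92520232e-01, -9.26568921e-04]), 'gripper_width': 0.9989225767968901}
scene [[-0.527, 0.638, -0.561, 1.19], [0.85, 0.385, -0.361, 0.477], [-0.014, -0.667, -0.745, 1.085], [0.0, 0.0, 0.0, 1.0]] [[599.1, 0.0, 308.4], [0.0, 599.1, 240.6], [0.0, 0.0, 1.0]]
tube_mid [([0.446, 0.133, 0.024], 0.94)]
block_mid [([0.385, 0.342, 0.035], 0.6)]
carton_mid [([0.222, -0.379, 0.042], 0.91), ([0.484, 0.033, 0.039], 0.71)]
bolt_mid []
tube_nest_floor [([0.397, -0.235, 0.007], 0.9)]
block_nest_floor [([0.575, -0.12, 0.008], 0.62)]
carton_nest_floor []
bolt_nest_floor [([0.555, -0.216, 0.0], 0.68)]
side [[-0.753, 0.359, -0.552, 1.219], [0.658, 0.396, -0.641, 0.938], [-0.012, -0.845, -0.534, 0.863], [0.0, 0.0, 0.0, 1.0]] [[532.9, 0.0, 318.7], [0.0, 532.9, 239.5], [0.0, 0.0, 1.0]]
tube_mid [([0.449, 0.135, 0.025], 0.79)]
block_mid [([0.381, 0.346, 0.038], 0.61), ([0.484, 0.044, 0.039], 0.38)]
carton_mid [([0.486, 0.04, 0.038], 0.78), ([0.225, -0.374, 0.034], 0.64)]
bolt_mid [([0.434, 0.249, 0.009], 0.54)]
tube_nest_floor []
block_nest_floor [([0.489, 0.038, 0.041], 0.72), ([0.551, -0.14, 0.01], 0.55)]
carton_nest_floor [([0.396, -0.106, 0.003], 0.82)]
bolt_nest_floor [([0.561, -0.234, 0.004], 0.78)]
```

View pics/scene0.png

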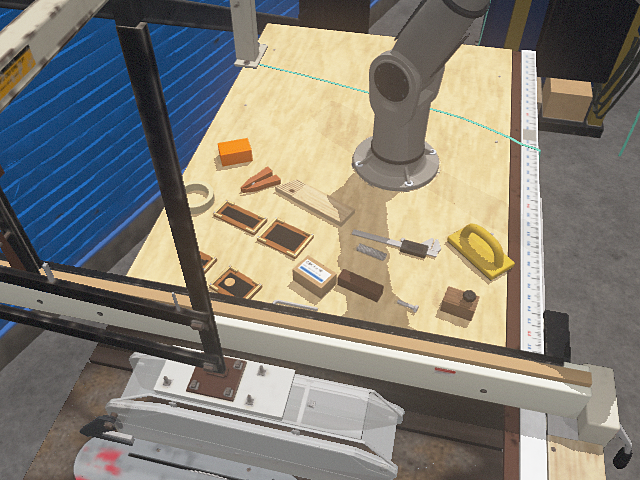

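View pics/side0.png

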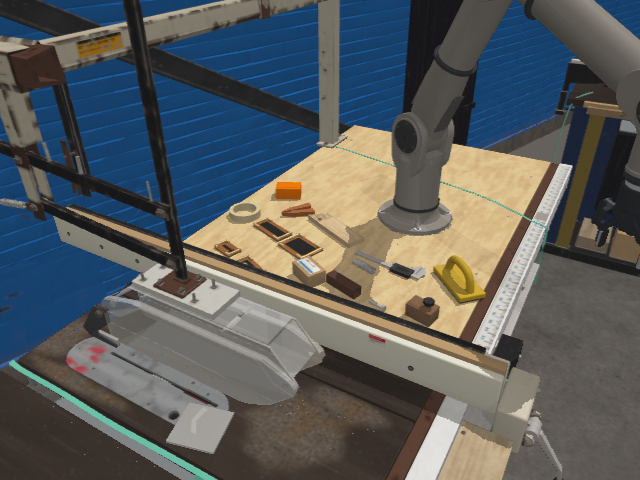

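The scene shows, in scene pixels: 
- **Carton:** white-labelled at (314,275); the orange one at (235,150) is the decoy.
- **Tube:** (360,285).
- **Block:** (460,303).
- **Bolt:** near (407,303), with a silver look-alike at (370,252).
- **Nests:** tube (240,217), carton (286,238), block (236,283), bolt (205,262).

I'll check these choices in one close crop.

```bash
python3 - <<'E'
import cv2,numpy as np
a=cv2.imread("pics/scene0.png")[170:330,180:520];b=cv2.imread("pics/side0.png")[190:330,210:490]
a=cv2.resize(a,(640,301),interpolation=2);b=cv2.resize(b,(598,299),interpolation=2)
c=np.zeros((600,640,3),np.uint8);c[:300]=a[:300];c[300:599,:598]=b
cv2.imwrite("pics/crop0.png",c)
E
```

```text
(no output)
```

View pics/crop0.png

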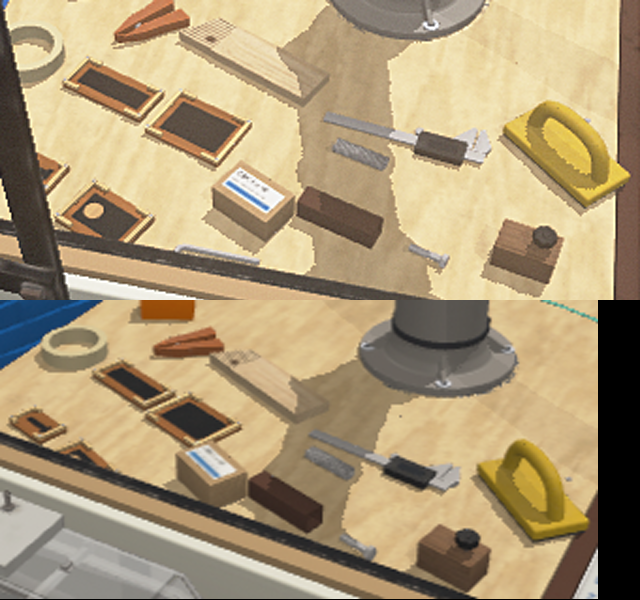

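The crop confirms the choices: tube, block with knob, labelled carton, and a bolt with a hexagon head at crop (428,256). The silver piece at crop (360,153) is a knurled or screw-like thing, not the bolt. Next I'll triangulate the fence and the pole as obstacles, and refine the object axes.

```bash
cat > h.py <<'E'
import numpy as np,json
S=dict(scene=(np.array([[-0.527,0.638,-0.561,1.19],[0.85,0.385,-0.361,0.477],[-0.014,-0.667,-0.745,1.085]]),599.1,308.4,240.6),
side=(np.array([[-0.753,0.359,-0.552,1.219],[0.658,0.396,-0.641,0.938],[-0.012,-0.845,-0.534,0.863]]),532.9,318.7,239.5))
def ray(c,u,v):
    T,f,cx,cy=S[c];return T[:,3],T[:,:3]@[(u-cx)/f,(v-cy)/f,1]
def at(c,u,v,z):
    o,d=ray(c,u,v);return o+d*(z-o[2])/d[2]
def tri(a,b):
    (o,d),(p,e)=ray("scene",*a),ray("side",*b)
    s=np.linalg.lstsq(np.c_[d,-e],p-o,rcond=None)[0]
    x,y=o+d*s[0],p+e*s[1];return (x+y)/2,np.linalg.norm(x-y)
def lines(a,b,c,d): # scene line a-b, side line c-d
    P=[]
    for cam,p,q in(("scene",a,b),("side",c,d)):
        o,r=ray(cam,*p);n=np.cross(r,ray(cam,*q)[1]);n/=np.linalg.norm(n);P.append((n,n@o))
    dr=np.cross(P[0][0],P[1][0]);dr/=np.linalg.norm(dr)
    x=np.linalg.lstsq(np.array([P[0][0],P[1][0]]),[P[0][1],P[1][1]],rcond=None)[0];return x,dr
E
python3 - <<'E'
from h import *
np.set_printoptions(precision=3,suppress=True)
print("pole foot",tri((215,365),(183,285)),"pole 2",tri((172,205),(160,160)), "top bar joint",tri((45,268),(45,205)))
print("fence",lines((220,302),(590,370),(215,258),(500,360)))
print("yellow wedge",tri((592,372),(505,362)))
for u,v in((230,303),(400,330),(520,350)): print("scene z0",at("scene",u,v,0),at("scene",u,v,.1))
E
```

```text
pole foot (array([0.836, 0.048, 0.171]), np.float64(0.009262124201566718)) pole 2 (array([ 0.768, -0.063,  0.421]), np.float64(0.05227783921077003)) top bar joint (array([ 0.959, -0.192,  0.349]), np.float64(0.10358127135466896))
fence (array([0.592, 0.214, 0.107]), array([-0.336,  0.942, -0.022]))
yellow wedge (array([0.469, 0.612, 0.116]), np.float64(0.0042674032473175045))
scene z0 [ 0.622 -0.1    0.   ] [ 0.674 -0.047  0.1  ]
scene z0 [0.49  0.255 0.   ] [0.554 0.275 0.1  ]
scene z0 [0.405 0.489 0.   ] [0.477 0.488 0.1  ]
```

Emit:
apply_moves(deltas=[[0,[-0.78,-0.63,-0.3],0],[0,[-0.78,-0.63,-0.3],0],[0,[-0.78,-0.63,-0.3],0],[0,[-0.78,-0.63,-0.3],0],[0,[-0.78,-0.63,-0.3],0],[0,[-0.78,-0.63,-0.3],0]])

```text
t: 1.5
eef_pos: [0.2863, 0.4937, 0.2924]
tool_rot: [0.0, 0.124, 0.992, 0.001]
contact_force: [-0.0, 0.5, 1.0]
gripper_width: 1.0
grasp_force: 0.0
```

Emit:
apply_moves(deltas=[[0,[-0.78,-0.63,-0.3],0],[0,[-0.78,-0.63,-0.3],0],[0,[-0.78,-0.63,-0.3],0],[0,[-0.78,-0.63,-0.3],0],[0,[-0.78,-0.63,-0.3],0],[0,[-0.78,-0.63,-0.3],0],[0,[-0.78,-0.63,-0.3],0]])

```text
t: 2.2
eef_pos: [0.4034, 0.3372, 0.3504]
tool_rot: [-0.001, 0.12, 0.993, -0.0]
contact_force: [0.5, -0.1, -0.6]
gripper_width: 0.998
grasp_force: 0.0
```

```bash
cat >> h.py <<'E'
from scipy.spatial.transform import Rotation as R
def pose(o):
    w,x,y,z=o["tool_rot"];T=np.eye(4);T[:3,:3]=R.from_quat([x,y,z,w]).as_matrix();T[:3,3]=o["eef_pos"];return T
NAMES=("tube_mid","block_mid","carton_mid","bolt_mid","tube_nest_floor","block_nest_floor","carton_nest_floor","bolt_nest_floor")
def shot(bot,fn,names=NAMES):
    import cv2
    o=bot.get_obs();T=pose(o);p=bot.read_camera("wrist");cv2.imwrite(f"pics/{fn}.png",p["color"][:,:,::-1])
    M=T@p["hand_eye"];np.savez(f"pics/{fn}.npz",M=M,K=p["intrinsics"],T=T)
    print("t",round(o["t"],2),"tcp",T[:3,3].round(4),"y",T[:3,1].round(3),"cam",M[:3,3].round(3))
    for n in names: print(n,[(np.round(r["point"],3).tolist(),round(r["confidence"],2)) for r in bot.look_for(p,n)])
def px(fn,u,v,z):
    d=np.load(f"pics/{fn}.npz");M,K=d["M"],d["K"]
    r=M[:3,:3]@np.linalg.solve(K,[u,v,1]);return M[:3,3]+r*(z-M[2,3])/r[2]
def go(T,tgt,ydeg):
    """shift units and turn to bring the TCP to tgt with tool y at heading ydeg (mod 180)"""
    d=T[:3,:3].T@(np.array(tgt)-T[:3,3])/0.2
    a=np.degrees(np.arctan2(T[1,1],T[0,1]));t=(ydeg-a+90)%180-90
    print("go",d.round(3),"turn",round(-t/360,4),"(%.1f deg)"%-t)
E
python3 - <<'E'
from h import *
from station import bot
shot(bot,"w1")
E
```

```text
t 2.2 tcp [0.4034 0.3372 0.3504] y [ 0.239  0.971 -0.   ] cam [0.325 0.355 0.493]
tube_mid [([0.435, 0.134, 0.027], 0.94)]
block_mid [([0.374, 0.339, 0.037], 0.76)]
carton_mid [([0.47, 0.037, 0.045], 0.81)]
bolt_mid [([0.436, 0.131, 0.031], 0.7), ([0.401, -0.07, 0.004], 0.26)]
tube_nest_floor []
block_nest_floor [([0.575, -0.12, 0.012], 0.61)]
carton_nest_floor [([0.402, -0.072, 0.005], 0.67)]
bolt_nest_floor []
```

View pics/w1.png

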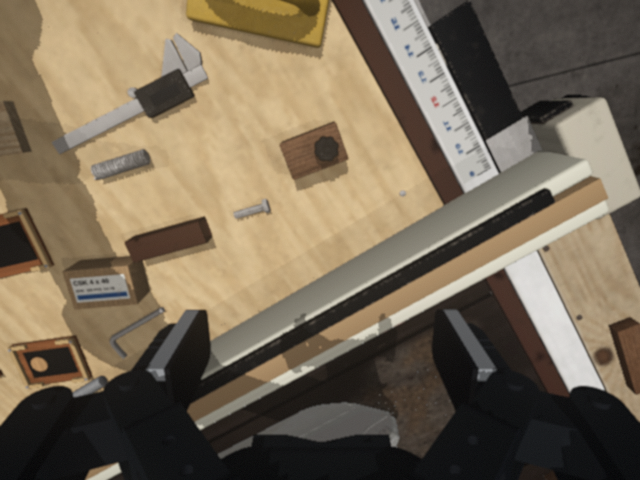

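The wrist picture shows, in pixels: block (315,150), bolt (252,209), tube (170,238), carton (103,283), block nest (50,363), and carton nest at the left edge (20,245). I'll move over the nests to look down at them.

Emit:
apply_moves(deltas=[[0,[-0.36,-0.91,0],0],[0,[-0.36,-0.91,0],0],[0,[-0.36,-0.91,0],0],[0,[-0.36,-0.91,0],0],[0,[-0.36,-0.91,0],0],[0,[-0.36,-0.91,0],0]])

```text
t: 3.25
eef_pos: [0.4311, 0.14, 0.3516]
tool_rot: [0.0, 0.123, 0.992, 0.001]
contact_force: [-1.5, 1.2, -0.5]
gripper_width: 1.002
grasp_force: 0.0
```

Emit:
apply_moves(deltas=[[0,[-0.36,-0.91,0],0],[0,[-0.36,-0.91,0],0],[0,[-0.36,-0.91,0],0],[0,[-0.36,-0.91,0],0],[0,[-0.36,-0.91,0],0],[0,[-0.36,-0.91,0],0],[0,[-0.36,-0.91,0],0]])

```text
t: 3.95
eef_pos: [0.457, -0.051, 0.3511]
tool_rot: [-0.0, 0.12, 0.993, 0.0]
contact_force: [0.4, -0.1, 0.5]
gripper_width: 0.998
grasp_force: 0.0
```

```bash
python3 - <<'E'
from h import *
from station import bot
shot(bot,"w2")
E
```

```text
t 3.95 tcp [ 0.457  -0.051   0.3511] y [ 0.239  0.971 -0.   ] cam [ 0.378 -0.033  0.494]
tube_mid [([0.434, 0.122, 0.031], 0.57)]
block_mid [([0.375, 0.305, 0.028], 0.71)]
carton_mid [([0.21, -0.355, 0.009], 0.88), ([0.473, 0.025, 0.044], 0.61)]
bolt_mid [([0.424, 0.245, 0.013], 0.91)]
tube_nest_floor [([0.397, -0.238, 0.006], 0.61)]
block_nest_floor [([0.575, -0.119, 0.007], 0.56), ([0.396, -0.24, 0.007], 0.28)]
carton_nest_floor [([0.395, -0.105, 0.006], 0.67)]
bolt_nest_floor [([0.559, -0.239, 0.006], 0.71)]
```

View pics/w2.png

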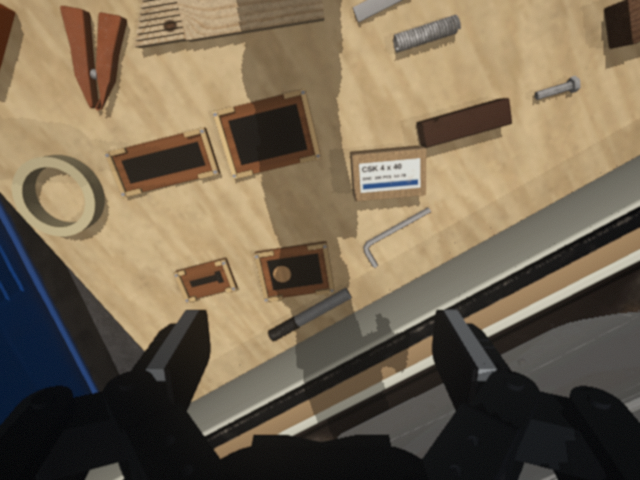

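The picture at w2 shows everything: carton nest (266,132), tube nest (163,163), block nest (292,270), bolt nest (206,280), carton (389,173), tube (464,122) and bolt (557,89). There is also a hex key at (395,235) and a dark pin at (310,315). I'll measure the outlines in a rectified map.

```bash
cat >> h.py <<'E'
import cv2
def rect(fn,x0,y0,w,h,z,s=2000):
    """top-down map of plane z: column = (x-x0)*s, row = (y-y0)*s (mirrored view, for measuring)"""
    d=np.load(f"pics/{fn}.npz");M,K=d["M"],d["K"];W=np.linalg.inv(M)
    H=K@np.c_[W[:3,0]/s,W[:3,1]/s,W[:3,:3]@[x0,y0,z]+W[:3,3]]
    im=cv2.imread(f"pics/{fn}.png")
    return cv2.warpPerspective(im,np.linalg.inv(H),(int(w*s),int(h*s)))
def blobs(m,x0,y0,mask,amin,s=2000):
    for c in cv2.findContours(mask,cv2.RETR_EXTERNAL,cv2.CHAIN_APPROX_NONE)[0]:
        if cv2.contourArea(c)/s**2*1e6<amin: continue
        (cx,cy),(w,h),a=cv2.minAreaRect(c)
        if w>h: w,h,a=h,w,a+90
        # long axis heading: angle a is of the 'w' side; long = a+90
        print("ctr",round(x0+cx/s,4),round(y0+cy/s,4),"size mm",round(w/s*1e3,1),round(h/s*1e3,1),"long heading",round((a+90)%180,1))
E
python3 - <<'E'
from h import *
m=rect("w2",.33,-.32,.3,.62,.006);g=m.max(2)
print("nests z6");blobs(m,.33,-.32,cv2.morphologyEx(np.uint8(g<60)*255,cv2.MORPH_OPEN,np.ones((9,9))),150)
m=rect("w2",.33,-.0,.3,.3,.03);hsv=m.max(2)
print("tube z30");blobs(m,.33,0,np.uint8(hsv<85)*255,400)
c=cv2.imread("pics/w2.png")[60:220,330:600];cv2.imwrite("pics/c2.png",cv2.resize(c,None,fx=2.9,fy=2.9,interpolation=2))
E
```

```text
nests z6
ctr 0.6197 0.2722 size mm 19.5 54.5 long heading 90.0
ctr 0.338 0.2697 size mm 16.0 59.5 long heading 90.0
ctr 0.3962 -0.104 size mm 54.5 84.0 long heading 90.0
ctr 0.5792 -0.1191 size mm 45.3 69.0 long heading 85.0
ctr 0.5613 -0.2415 size mm 13.5 42.0 long heading 90.0
ctr 0.3972 -0.2405 size mm 27.5 97.0 long heading 90.0
ctr 0.6173 -0.2762 size mm 24.5 34.5 long heading 90.0
tube z30
ctr 0.3635 0.2542 size mm 67.0 90.5 long heading 90.0
ctr 0.6227 0.2472 size mm 26.1 118.6 long heading 108.4
ctr 0.436 0.1204 size mm 31.0 105.0 long heading 91.6
```

View pics/c2.png

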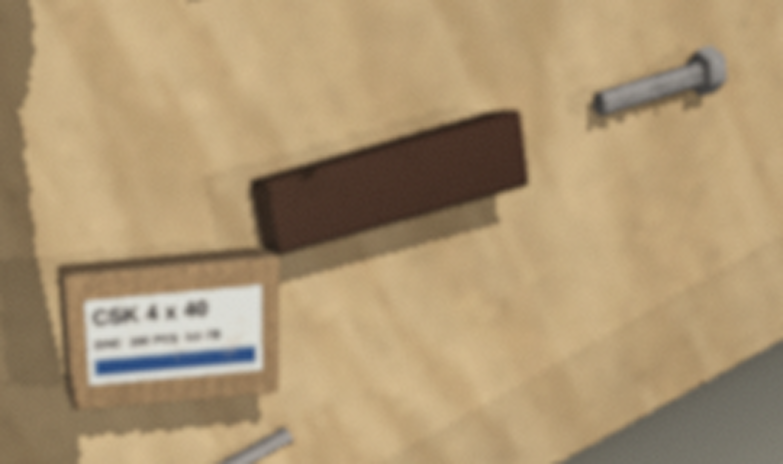

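Sizes match the given outlines: nests are at heading 90°, the block nest at 85°. Now I'll measure the carton and bolt and plan the tube pick.

```bash
python3 - <<'E'
from h import *
from station import bot
f=lambda u,v,z:px("w2",330+u/2.9,60+v/2.9,z)[:2]
c=np.array([f(u,v,.04) for u,v in((60,267),(280,252),(278,388),(76,405))]);print("carton",c.round(3).tolist(),c.mean(0))
b=np.array([f(u,v,.008) for u,v in((595,102),(722,70))]);print("bolt",b.round(3).tolist(),b.mean(0))
print("hexkey",px("w2",430,210,0)[:2],px("w2",368,245,0)[:2],px("w2",376,264,0)[:2])
t=np.array([f(u,v,.03) for u,v in((254,183),(515,110),(527,185),(272,250))]);print("tube",t.round(3).tolist(),t.mean(0))
o=bot.get_obs();print(o["q"].round(2));go(pose(o),[.436,.123,.12],1.6)
E
```

```text
carton [[0.436, -0.012], [0.451, 0.073], [0.505, 0.064], [0.492, -0.018]] [0.47115208 0.02648639]
bolt [[0.428, 0.214], [0.428, 0.264]] [0.42764037 0.23870541]
hexkey [0.53892214 0.07406514] [ 0.5673175  -0.01457614] [ 0.59709128 -0.00951055]
tube [[0.424, 0.069], [0.421, 0.172], [0.45, 0.174], [0.451, 0.072]] [0.43657203 0.12197463]
[-0.59 -0.02  0.57  1.91  0.01  1.25  1.3 ]
go [0.313 0.829 1.157] turn 0.2067 (74.4 deg)
```

Emit:
apply_moves(deltas=[[0,[0.31,0.83,0.9],0.207],[0,[0.31,0.83,0.9],0.207],[0,[0.31,0.83,0.9],0.207],[0,[0.31,0.83,0.9],0.207],[0,[0.31,0.83,0.9],0.207],[0,[0.31,0.83,0.9],0.207],[0,[0.31,0.83,0.9],0.207],[0,[0.31,0.83,0.9],0.207],[0,[0.31,0.83,0.9],0.207],[0,[0.31,0.83,0.9],0.207],[0,[0.31,0.83,0.9],0.207]])

```text
t: 5.5
eef_pos: [0.4369, 0.123, 0.1713]
tool_rot: [0.0, 0.697, 0.717, 0.0]
contact_force: [-0.5, 0.0, -0.5]
gripper_width: 1.003
grasp_force: 0.0
```

```bash
python3 - <<'E'
from h import *
from station import bot
shot(bot,"w3",("tube_mid","carton_mid","bolt_mid"));o=bot.get_obs();print(o["q"].round(2))
go(pose(o),[.4365,.122,.002],1.6)
m=rect("w3",.36,.0,.2,.28,.03)
blobs(m,.36,0,np.uint8(m.max(2)<85)*255,300)
E
```

```text
t 5.5 tcp [0.4369 0.123  0.1713] y [1.    0.028 0.   ] cam [0.435 0.203 0.314]
tube_mid [([0.438, 0.131, 0.03], 0.58)]
carton_mid [([0.473, 0.039, 0.043], 0.62)]
bolt_mid [([0.424, 0.247, 0.012], 0.63)]
[-0.87  0.2   0.52  2.15 -0.13  0.82 -0.24]
go [-0.004 -0.002  0.847] turn -0.0002 (-0.1 deg)
ctr 0.4597 0.2667 size mm 25.5 199.5 long heading 0.0
ctr 0.5441 0.0421 size mm 28.4 87.6 long heading 98.0
ctr 0.4617 0.0922 size mm 78.3 178.0 long heading 100.5
```

View pics/w3.png

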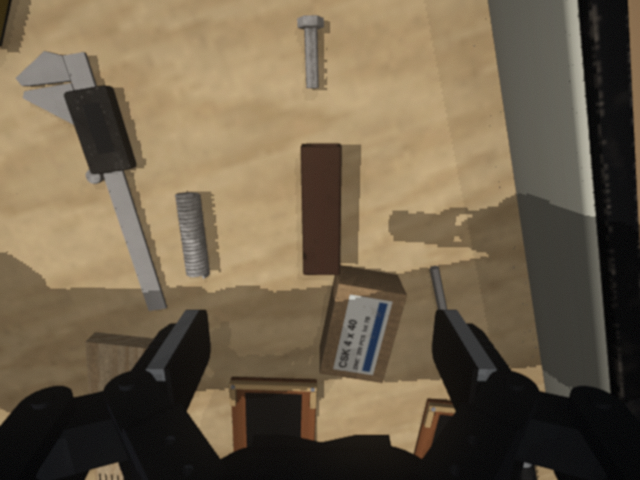

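The tube's top face spans (302,144) to (341,273), midway between the fingers and upright. The carton's top runs from about (341,268) to (358,380), and the bolt from (311,16) to (313,89).

```bash
python3 - <<'E'
from h import *
p=lambda z,*L:np.array([px("w3",u,v,z)[:2] for u,v in L])
t=p(.03,(302,144),(341,144),(340,273),(302,273));print(t.round(4).tolist(),t.mean(0))
b=p(.008,(311,16),(313,89));print(b.round(4).tolist(),b.mean(0))
c=p(.04,(343,266),(406,278),(384,381),(321,373));print(c.round(4).tolist(),c.mean(0))
E
```

```text
[[0.4223, 0.1757], [0.4501, 0.1765], [0.4538, 0.0762], [0.4236, 0.0753]] [0.4374749  0.12594641]
[[0.4265, 0.2612], [0.4289, 0.2135]] [0.42768334 0.23737111]
[[0.4552, 0.0865], [0.5042, 0.0779], [0.4949, -0.0182], [0.4412, -0.0116]] [0.47390536 0.0336641 ]
```

Emit:
apply_moves(deltas=[[0,[0,0,0.25],0],[0,[0,0,0.5],0],[0,[0,0,0.7],0],[0,[0,0,0.8],0],[0,[0,0,0.845],0],[0,[0,0,0.845],0]])

```text
t: 6.3
eef_pos: [0.4365, 0.1225, 0.0017]
tool_rot: [-0.0, 0.698, 0.716, -0.001]
contact_force: [-0.0, -0.1, 0.6]
gripper_width: 1.004
grasp_force: 0.0
```

Emit:
apply_moves(deltas=[[1,[0,0,0],0],[1,[0,0,0],0],[1,[0,0,0],0],[1,[0,0,0],0],[1,[0,0,0],0],[1,[0,0,0],0],[1,[0,0,0],0],[1,[0,0,0],0],[1,[0,0,0],0],[1,[0,0,0],0]], squeeze=40)

```text
t: 7.3
eef_pos: [0.4373, 0.1232, 0.0032]
tool_rot: [0.0, 0.698, 0.716, 0.001]
contact_force: [-1.7, -0.2, 8.1]
gripper_width: 0.346
grasp_force: 39.5
```

```bash
python3 - <<'E'
from h import *
from station import bot
o=bot.get_obs();print(o["gripper_width"],o["grasp_force"])
T=pose(o);T[2,3]+=.1;go(T,[.3972,-.242,.1],0)
E
```

```text
0.34632616509225084 39.49493765830994
go [-1.82  -0.247  0.014] turn 0.0041 (1.5 deg)
```

Emit:
apply_moves(deltas=[[1,[0,0,-0.2],0],[1,[0,0,-0.5],0],[1,[-0.2,-0.03,-0.5],0.001],[1,[-0.4,-0.06,-0.5],0.002],[1,[-0.6,-0.09,-0.5],0.004],[1,[-0.8,-0.12,-0.5],0.004],[1,[-0.91,-0.124,-0.5],0.004],[1,[-0.91,-0.124,-0.5],0.004]])

```text
t: 8.1
eef_pos: [0.4159, -0.0629, 0.1026]
tool_rot: [0.0, 0.709, 0.705, -0.0]
contact_force: [0.1, -0.2, -2.5]
gripper_width: 0.345
grasp_force: 41.0
```

Emit:
apply_moves(deltas=[[1,[-0.2,-0.03,0],0],[1,[-0.4,-0.06,0],0],[1,[-0.6,-0.09,0],0],[1,[-0.8,-0.12,0],0],[1,[-0.91,-0.124,0],0],[1,[-0.91,-0.124,0],0],[1,[-0.91,-0.124,0],0]])

```text
t: 8.8
eef_pos: [0.3919, -0.241, 0.1022]
tool_rot: [-0.0, 0.707, 0.707, 0.0]
contact_force: [0.0, 1.1, -2.7]
gripper_width: 0.345
grasp_force: 40.9
```

```bash
python3 - <<'E'
from h import *
from station import bot
shot(bot,"w4",("tube_nest_floor",));o=bot.get_obs();print(o["q"].round(2),o["gripper_width"],o["contact_force"])
go(pose(o),[.3972,-.2425,.0085],0)
p=bot.read_camera("scene");print([(np.round(r["point"],3),r["confidence"]) for r in bot.look_for(p,"tube_mid")])
E
```

```text
t 8.8 tcp [ 0.3919 -0.241   0.1022] y [ 1.  0. -0.] cam [ 0.392 -0.161  0.245]
tube_nest_floor [([0.395, -0.132, 0.007], 0.43)]
[-0.06  0.35  0.58  2.2  -0.31  0.67  0.73] 0.341607022828057 [ 0.03970614  0.31039952 -1.96587694]
go [-0.013  0.026  0.468] turn 0.0004 (0.1 deg)
[(array([ 0.397, -0.205,  0.124]), 0.86)]
```

View pics/w4.png

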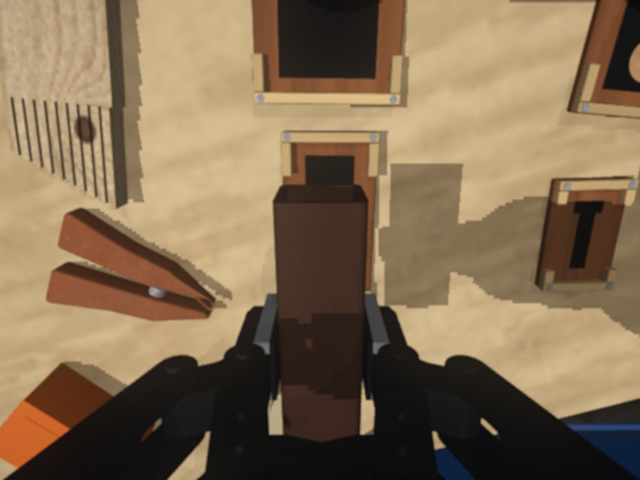

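The tube is held square. The tube nest's far outline edge is at (305–354,156), and the tube's end is at (275–365,186–200). I'll check the fit.

```bash
python3 - <<'E'
from h import *
q=lambda u,v,z:px("w4",u,v,z)[:2].round(4)
print("outline end",q(305,156,.006),q(354,156,.006),"lip outer corners",q(282,133,.012),q(380,133,.012),q(377,290,.012))
print("tube end top",q(274,200,.129),q(366,200,.129),"bottom",q(281,186,.099),q(360,186,.099))
print("carton nest outline end",q(279,78,.006),q(377,78,.006))
E
```

```text
outline end [ 0.3826 -0.1907] [ 0.4123 -0.1907] lip outer corners [ 0.3697 -0.1767] [ 0.4266 -0.1767] [ 0.4295 -0.2775]
tube end top [ 0.3779 -0.1889] [ 0.406  -0.1888] bottom [ 0.3771 -0.1905] [ 0.4071 -0.1905]
carton nest outline end [ 0.3683 -0.1467] [ 0.4243 -0.1467]
```

Emit:
apply_moves(deltas=[[1,[-0.005,0.027,0.1],0],[1,[-0.005,0.027,0.25],0],[1,[-0.005,0.027,0.38],0],[1,[-0.005,0.027,0.44],0],[1,[-0.005,0.027,0.468],0],[1,[-0.005,0.027,0.468],0],[1,[-0.005,0.027,0.468],0]])

```text
t: 9.7
eef_pos: [0.3979, -0.2428, 0.0094]
tool_rot: [0.001, 0.707, 0.707, 0.0]
contact_force: [0.1, 0.5, -1.8]
gripper_width: 0.346
grasp_force: 42.0
```

Emit:
apply_moves(deltas=[[0,[0,0,0],0],[0,[0,0,0],0],[0,[0,0,0],0],[0,[0,0,0],0],[0,[0,0,0],0],[0,[0,0,-0.15],0],[0,[0,0,-0.4],0],[0,[0,0,-0.7],0],[0,[0,0,-0.95],0],[0,[0,0,-0.95],0]])

```text
t: 10.7
eef_pos: [0.3996, -0.2444, 0.2035]
tool_rot: [0.004, 0.707, 0.707, 0.002]
contact_force: [-0.1, 0.2, 0.3]
gripper_width: 1.001
grasp_force: 0.0
```

```bash
python3 - <<'E'
from h import *
from station import bot
shot(bot,"w5",("tube_mid","tube_nest_floor"));o=bot.get_obs();print(o["q"].round(2))
go(pose(o),[.44,.20,.23],0)
p=bot.read_camera("side");print([(np.round(r["point"],3),r["confidence"]) for r in bot.look_for(p,"tube_mid")])
a=p["color"][180:320,200:380,::-1];cv2.imwrite("pics/s5.png",cv2.resize(np.ascontiguousarray(a),None,fx=3,fy=3))
w=cv2.imread("pics/w5.png");c=cv2.resize(np.ascontiguousarray(a),(411,320));cv2.imwrite("pics/w5c.png",np.hstack([cv2.resize(w,(380,285)),c[:285]]))
E
```

```text
t 10.7 tcp [ 0.3996 -0.2444  0.2035] y [ 1.    -0.     0.008] cam [ 0.399 -0.164  0.346]
tube_mid [([0.398, -0.237, 0.035], 0.97)]
tube_nest_floor [([0.389, -0.225, 0.006], 0.82)]
[-0.2   0.19  0.7   2.11 -0.16  0.89  0.59]
go [ 2.212  0.215 -0.155] turn 0.0001 (0.1 deg)
[(array([ 0.411, -0.227,  0.029]), 0.64)]
```

View pics/w5c.png

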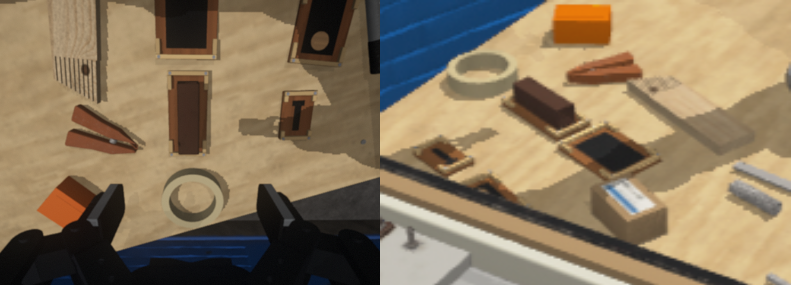

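The tube is seated inside its nest; the wrist view shows it at (188,117) within the lips. The block is next.

```bash
python3 - <<'E'
from h import *
from station import bot
c=np.array([px("w1",u,v,.038)[:2] for u,v in((281,143),(338,123),(349,159),(292,180))]);print(c.round(3).tolist(),c.mean(0))
m=rect("w1",.28,.26,.2,.16,.038);h=cv2.cvtColor(m,cv2.COLOR_BGR2HSV)
cv2.imwrite("pics/b.png",m)
print(m[60:300:40,60:340:40].max(2))
blobs(m,.28,.26,np.uint8(m.max(2)<140)*255,300)
T=pose(bot.get_obs());go(T,[.44,-.05,.23],0);T[:3,3]=[.44,-.05,.23];go(T,[.44,.14,.23],0);T[:3,3]=[.44,.14,.23];go(T,[.375,.325,.2],0)
E
```

```text
[[0.353, 0.301], [0.348, 0.369], [0.39, 0.372], [0.398, 0.302]] [0.37203997 0.33577459]
[[210 199 198 175 204 206 208]
 [210 215 155 123 108 155 216]
 [205 200 108 112  91 208 208]
 [203 206 115  58  78 184 209]
 [205 207 207 183 173 204 201]
 [194 192 199 202 193 206 209]]
ctr 0.3781 0.335 size mm 61.4 69.3 long heading 96.9
go [ 0.96   0.219 -0.164] turn 0.0001 (0.0 deg)
go [0.95  0.001 0.001] turn 0.0001 (0.0 deg)
go [ 0.925 -0.324  0.152] turn 0.0001 (0.0 deg)
```

Emit:
apply_moves(deltas=[[0,[0.24,0.06,-0.05],0],[0,[0.48,0.12,-0.1],0],[0,[0.72,0.18,-0.15],0],[0,[0.96,0.22,-0.16],0],[0,[0.96,0.22,-0.16],0],[0,[0.96,0.22,-0.16],0]])

```text
t: 11.55
eef_pos: [0.4403, -0.0499, 0.2291]
tool_rot: [-0.001, 0.706, 0.708, -0.002]
contact_force: [-0.4, -0.9, -0.1]
gripper_width: 1.004
grasp_force: 0.0
```

Emit:
apply_moves(deltas=[[0,[0.25,0,0],0],[0,[0.5,0,0],0],[0,[0.75,0,0],0],[0,[0.95,0,0],0],[0,[0.95,0,0],0],[0,[0.95,0,0],0]])

```text
t: 12.15
eef_pos: [0.4408, 0.1379, 0.2294]
tool_rot: [-0.0, 0.707, 0.707, -0.002]
contact_force: [-0.1, -0.8, -0.1]
gripper_width: 1.0
grasp_force: 0.0
```

Emit:
apply_moves(deltas=[[0,[0.23,-0.08,0.04],-0.004],[0,[0.46,-0.16,0.08],-0.008],[0,[0.7,-0.24,0.12],-0.012],[0,[0.92,-0.32,0.15],-0.014],[0,[0.92,-0.32,0.15],-0.014],[0,[0.92,-0.32,0.15],-0.014],[0,[0.92,-0.32,0.15],-0.014]])

```text
t: 12.85
eef_pos: [0.3785, 0.3203, 0.2003]
tool_rot: [0.0, 0.677, 0.736, -0.001]
contact_force: [0.5, 0.0, 0.1]
gripper_width: 0.996
grasp_force: 0.0
```

```bash
python3 - <<'E'
from h import *
from station import bot
shot(bot,"w6",("block_mid","bolt_mid"));o=bot.get_obs();print(o["q"].round(2))
go(pose(o),[.373,.336,.005],5)
c=cv2.imread("pics/w6.png")[80:400,120:520];cv2.imwrite("pics/w6c.png",cv2.resize(c,None,fx=1.9,fy=1.8))
E
```

```text
t 12.85 tcp [0.3785 0.3203 0.2003] y [ 0.996  0.084 -0.   ] cam [0.372 0.4   0.343]
block_mid [([0.371, 0.346, 0.04], 0.97)]
bolt_mid [([0.427, 0.252, 0.013], 0.64)]
[-1.04  0.22  0.24  2.02 -0.06  0.91 -0.68]
go [ 0.076 -0.02   0.979] turn -0.0004 (-0.2 deg)
```

View pics/w6c.png

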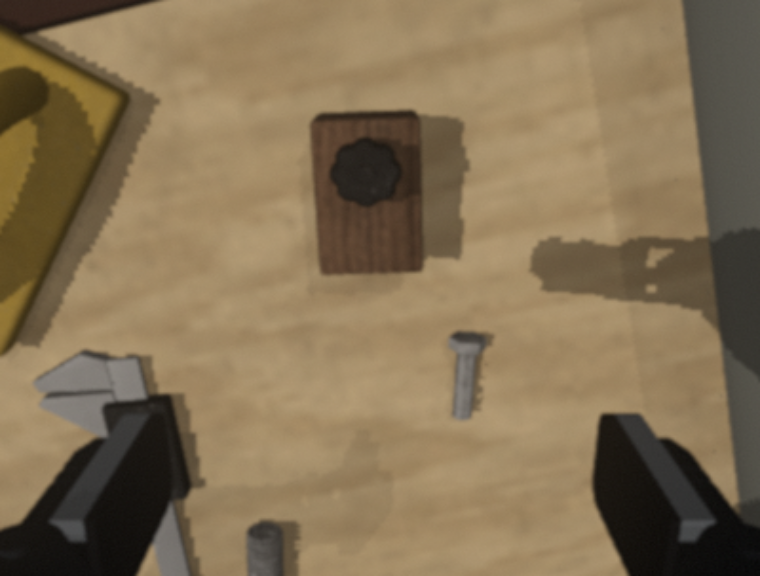

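The block's top face has crop corners (313,124), (419,118), (422,270) and (322,272), with the knob at (366,172). The bolt is at (466,377).

```bash
python3 - <<'E'
from h import *
from station import bot
f=lambda u,v,z:px("w6",120+u/1.9,80+v/1.8,z)[:2]
c=np.array([f(u,v,.038) for u,v in((313,124),(419,118),(422,270),(322,272))]);print(c.round(4).tolist(),c.mean(0))
for i,j in((3,0),(2,1)): d=c[j]-c[i];print(np.degrees(np.arctan2(d[1],d[0])))
b=np.array([f(*p,.008) for p in((467,334),(463,418))]);print("bolt",b,b.mean(0))
m=c.mean(0);go(pose(bot.get_obs()),[m[0],m[1],.008],4)
E
```

```text
[[0.3471, 0.3651], [0.3896, 0.3712], [0.3977, 0.3036], [0.3546, 0.299]] [0.37222246 0.33470239]
96.47810657036541
96.82573107652166
bolt [[0.42573992 0.26126875]
 [0.42962669 0.21222947]] [0.4276833  0.23674911]
go [ 0.07  -0.024  0.964] turn 0.0023 (0.8 deg)
```

Emit:
apply_moves(deltas=[[0,[0.07,-0.024,0.2],-0.005],[0,[0.07,-0.024,0.45],-0.005],[0,[0.07,-0.024,0.7],-0.005],[0,[0.07,-0.024,0.88],-0.005],[0,[0.07,-0.024,0.96],-0.005],[0,[0.07,-0.024,0.985],-0.005],[0,[0.07,-0.024,0.985],-0.005]])

```text
t: 13.7
eef_pos: [0.3716, 0.3361, 0.0036]
tool_rot: [0.0, 0.664, 0.748, -0.0]
contact_force: [-0.0, 0.9, -0.2]
gripper_width: 0.997
grasp_force: 0.0
```

Emit:
apply_moves(deltas=[[1,[0,0,0],0],[1,[0,0,0],0],[1,[0,0,0],0],[1,[0,0,0],0],[1,[0,0,0],0],[1,[0,0,0],0],[1,[0,0,0],0],[1,[0,0,0],0],[1,[0,0,0],0]], squeeze=30)

```text
t: 14.6
eef_pos: [0.3717, 0.3375, 0.0048]
tool_rot: [-0.0, 0.664, 0.748, 0.001]
contact_force: [-0.9, -1.0, 7.2]
gripper_width: 0.521
grasp_force: 31.8
```

```bash
python3 - <<'E'
from h import *
from station import bot
o=bot.get_obs();print(o["gripper_width"],o["grasp_force"],o["eef_pos"])
T=pose(o);T[2,3]+=.12
for g,a in(([.47,.16,.13],3),([.53,-.02,.13],-1),([.5785,-.119,.13],-5)): go(T,g,a);c,s=np.cos(np.radians(a)),np.sin(np.radians(a));T[:3,:3]=[[-s,c,0],[c,s,0],[0,0,-1]];T[:3,3]=g
E
```

```text
0.5212266190146416 31.839675307273865 [0.37173369 0.33745879 0.0048373 ]
go [-0.94   0.382 -0.027] turn 0.0107 (3.8 deg)
go [-0.914  0.252  0.   ] turn 0.0111 (4.0 deg)
go [-0.491  0.251  0.   ] turn 0.0111 (4.0 deg)
```

Emit:
apply_moves(deltas=[[1,[0,0,-0.2],0],[1,[0,0,-0.45],0],[1,[-0.2,0.08,-0.6],0.002],[1,[-0.4,0.16,-0.63],0.005],[1,[-0.6,0.24,-0.63],0.008],[1,[-0.8,0.32,-0.63],0.011],[1,[-0.94,0.38,-0.63],0.011],[1,[-0.94,0.38,-0.63],0.011]])

```text
t: 15.4
eef_pos: [0.4709, 0.1543, 0.1302]
tool_rot: [0.001, 0.692, 0.722, 0.0]
contact_force: [-0.2, 0.4, -1.3]
gripper_width: 0.523
grasp_force: 31.9
```

Emit:
apply_moves(deltas=[[1,[-0.2,0.06,0],0.003],[1,[-0.4,0.12,0],0.006],[1,[-0.6,0.18,0],0.009],[1,[-0.8,0.22,0],0.011],[1,[-0.91,0.25,0],0.011],[1,[-0.91,0.25,0],0.011],[1,[-0.91,0.25,0],0.011]])

```text
t: 16.1
eef_pos: [0.5278, -0.0193, 0.1296]
tool_rot: [-0.0, 0.714, 0.7, 0.0]
contact_force: [-0.5, 0.3, -1.1]
gripper_width: 0.525
grasp_force: 31.9
```

```bash
python3 - <<'E'
from h import *
from station import bot
o=bot.get_obs();print(o["gripper_width"],o["grasp_force"],o["eef_pos"],o["q"].round(2))
go(pose(o),[.578,-.120,.13],-5)
for u,v in((345,335),(430,290),(560,210)): print("fence base",px("w2",u,v,0)[:2])
shot(bot,"w7",("block_nest_floor",))
E
```

```text
0.5252042103164863 31.873746514320374 [ 0.52779022 -0.01934886  0.12962813] [-0.37  0.38  0.36  2.02 -0.19  0.77  0.08]
go [-0.498  0.26  -0.002] turn 0.0109 (3.9 deg)
fence base [ 0.69649591 -0.07547429]
fence base [0.6538801  0.05636209]
fence base [0.57951057 0.23923689]
t 16.1 tcp [ 0.5278 -0.0193  0.1296] y [ 1.    -0.019 -0.   ] cam [0.53  0.06  0.273]
block_nest_floor [([0.607, -0.082, 0.007], 0.75)]
```

View pics/w7.png

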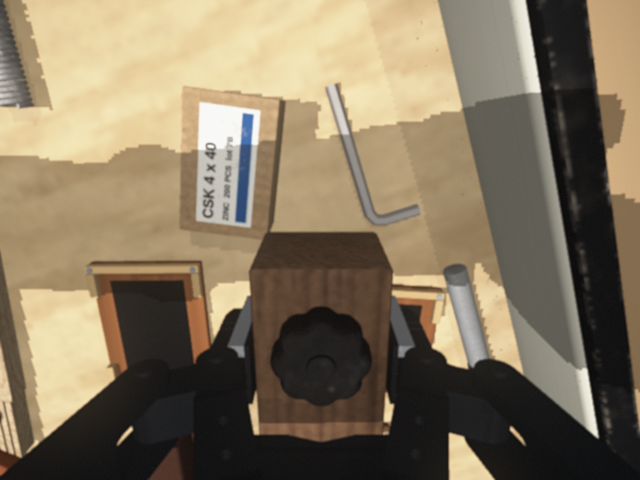

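```bash
python3 - <<'E'
from h import *
q=lambda u,v,z:px("w7",u,v,z)[:2].round(4)
print("block end top",q(252,265,.1636),q(391,265,.1636),"bot",q(266,233,.1256),q(378,233,.1256))
print("rod",q(457,268,.01),q(487,355,.01),q(445,275,.01))
print("nest corner outer",q(443,290,.012),q(435,330,.012))
c=np.array([q(u,v,.04) for u,v in((186,88),(284,99),(269,238),(181,230))]);print("carton",c.tolist(),c.mean(0))
E
```

```text
block end top [0.508  0.0147] [0.55   0.0139] bot [0.507  0.0125] [0.5515 0.0117]
rod [ 0.6272 -0.0546] [ 0.6578 -0.13  ] [ 0.6189 -0.0601]
nest corner outer [ 0.6177 -0.0713] [ 0.6143 -0.1052]
carton [[0.4544, 0.0707], [0.509, 0.0639], [0.4955, -0.0187], [0.4406, -0.0124]] [0.474875 0.025875]
```

```bash
python3 - <<'E'
from h import *
from station import bot
go(pose(bot.get_obs()),[.5775,-.1163,.0105],-5)
E
```

```text
go [-0.487  0.257  0.595] turn 0.0113 (4.1 deg)
```

Emit:
apply_moves(deltas=[[1,[-0.2,0.1,0],0.005],[1,[-0.4,0.2,0],0.01],[1,[-0.487,0.257,0],0.011],[1,[-0.487,0.257,0.15],0.011],[1,[-0.487,0.257,0.35],0.011],[1,[-0.487,0.257,0.5],0.011],[1,[-0.487,0.257,0.57],0.011],[1,[-0.487,0.257,0.594],0.011],[1,[-0.487,0.257,0.594],0.011],[1,[-0.487,0.257,0.594],0.011]])

```text
t: 17.2
eef_pos: [0.5787, -0.1177, 0.0119]
tool_rot: [0.001, 0.737, 0.676, 0.001]
contact_force: [0.2, -0.6, -1.0]
gripper_width: 0.52
grasp_force: 32.1
```

Emit:
apply_moves(deltas=[[0.25,[0,0,0],0],[0.25,[0,0,0],0],[0.25,[0,0,0],0],[0.25,[0,0,0],0],[0.25,[0,0,-0.15],0],[0.25,[0,0,-0.35],0],[0.25,[0,0,-0.6],0],[0.25,[0,0,-0.85],0],[0,[0,0,-0.95],0],[0,[0,0,-0.95],0]])

```text
t: 18.2
eef_pos: [0.5799, -0.119, 0.2049]
tool_rot: [0.003, 0.738, 0.675, 0.003]
contact_force: [0.0, -0.3, 0.1]
gripper_width: 0.997
grasp_force: 0.0
```

```bash
python3 - <<'E'
from h import *
from station import bot
shot(bot,"w8",("block_mid","block_nest_floor","carton_mid"));o=bot.get_obs()
T=pose(o);go(T,[.475,.026,.10],6.5)
c=cv2.imread("pics/w8.png");cv2.imwrite("pics/w8c.png",c[20:420,100:620])
E
```

```text
t 18.2 tcp [ 0.5799 -0.119   0.2049] y [ 0.996 -0.088  0.007] cam [ 0.586 -0.04   0.348]
block_mid [([0.581, -0.106, 0.044], 0.74)]
block_nest_floor [([0.58, -0.098, 0.007], 0.9)]
carton_mid [([0.479, 0.016, 0.043], 0.56)]
go [ 0.673 -0.568  0.498] turn -0.032 (-11.5 deg)
```

View pics/w8c.png

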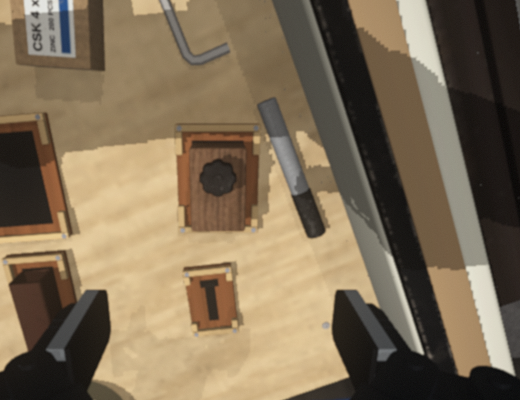

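The block sits inside its nest, at crop (218,180). The carton's long axis is at about 80.7°. Its nest is near the inner reach limit, so I'll test that reach empty first.

```bash
python3 - <<'E'
from h import *
from station import bot
go(pose(bot.get_obs()),[.396,-.119,.09],0)
c=np.array([px("w8",100+u,20+v,.044)[:2] for u,v in((191,149),(246,145),(248,229),(191,231))]);print(c.round(3).tolist(),c.mean(0))
E
```

```text
go [-0.084 -0.898  0.549] turn -0.0139 (-5.0 deg)
[[0.561, -0.085], [0.604, -0.086], [0.601, -0.155], [0.554, -0.153]] [ 0.58017197 -0.1195277 ]
```

Emit:
apply_moves(deltas=[[0,[-0.02,-0.22,0.1],-0.004],[0,[-0.04,-0.45,0.2],-0.008],[0,[-0.06,-0.68,0.4],-0.012],[0,[-0.084,-0.9,0.55],-0.014],[0,[-0.084,-0.9,0.55],-0.014],[0,[-0.084,-0.9,0.55],-0.014],[0,[-0.084,-0.9,0.55],-0.014]])

```text
t: 19.1
eef_pos: [0.3976, -0.1195, 0.0908]
tool_rot: [0.0, 0.707, 0.707, -0.0]
contact_force: [0.1, 0.9, 0.7]
gripper_width: 0.999
grasp_force: 0.0
```

```bash
python3 - <<'E'
from h import *
from station import bot
o=bot.get_obs();print(o["q"].round(2));T=pose(o);print(T.round(3))
go(T,[.4716,.0122,.12],-9.4);go(T,[.4716,.0122,.007],-9.4)
E
```

```text
[-0.19  0.29  0.39  2.29 -0.19  0.59  0.34]
[[-0.     1.    -0.     0.398]
 [ 1.     0.    -0.    -0.119]
 [-0.    -0.    -1.     0.091]
 [ 0.     0.     0.     1.   ]]
go [ 0.658  0.37  -0.146] turn 0.0261 (9.4 deg)
go [0.658 0.37  0.419] turn 0.0261 (9.4 deg)
```

Emit:
apply_moves(deltas=[[0,[0.2,0.1,-0.1],0.01],[0,[0.4,0.2,-0.15],0.02],[0,[0.6,0.3,-0.15],0.026],[0,[0.69,0.375,-0.15],0.026],[0,[0.69,0.375,-0.1],0.026],[0,[0.69,0.375,0.1],0.026],[0,[0.69,0.375,0.28],0.026],[0,[0.69,0.375,0.4],0.026],[0,[0.69,0.375,0.44],0.026],[0,[0.69,0.375,0.44],0.026]])

```text
t: 20.1
eef_pos: [0.472, 0.0182, 0.0023]
tool_rot: [-0.0, 0.763, 0.647, -0.001]
contact_force: [0.2, 0.3, 0.3]
gripper_width: 1.004
grasp_force: 0.0
```

Emit:
apply_moves(deltas=[[1,[0,0,0],0],[1,[0,0,0],0],[1,[0,0,0],0],[1,[0,0,0],0],[1,[0,0,0],0],[1,[0,0,0],0],[1,[0,0,0],0],[1,[0,0,0],0],[1,[0,0,0],0]], squeeze=50)

```text
t: 21.0
eef_pos: [0.4727, 0.0188, 0.0042]
tool_rot: [0.0, 0.762, 0.647, 0.001]
contact_force: [-2.2, -0.5, 6.1]
gripper_width: 0.636
grasp_force: 52.7
```

```bash
python3 - <<'E'
from h import *
from station import bot
o=bot.get_obs();T=pose(o);print(T[:3,3],T[:3,1],o["gripper_width"]);T[2,3]+=.1
go(T,[.396,-.112,.1],0)
E
```

```text
[0.47267868 0.01877235 0.00423803] [ 0.98672543 -0.16238679  0.00186066] 0.6359523602645504
go [-0.707 -0.272  0.02 ] turn -0.026 (-9.3 deg)
```

Emit:
apply_moves(deltas=[[1,[0,0,-0.1],0],[1,[0,0,-0.3],0],[1,[0,0,-0.5],0],[1,[-0.2,-0.08,-0.5],-0.008],[1,[-0.4,-0.16,-0.5],-0.016],[1,[-0.6,-0.23,-0.5],-0.024],[1,[-0.707,-0.272,-0.5],-0.026],[1,[-0.707,-0.272,-0.5],-0.026],[1,[-0.707,-0.272,-0.5],-0.026]])

```text
t: 21.9
eef_pos: [0.3951, -0.1121, 0.1033]
tool_rot: [0.0, 0.708, 0.707, 0.0]
contact_force: [0.3, 0.4, -4.8]
gripper_width: 0.635
grasp_force: 55.6
```

```bash
python3 - <<'E'
from h import *
from station import bot
shot(bot,"w9",("carton_mid","carton_nest_floor"));o=bot.get_obs();print(o["gripper_width"],o["q"].round(2))
m=cv2.imread("pics/w9.png");cv2.imwrite("pics/w9c.png",m[0:480,120:520])
go(pose(o),[.396,-.112,.0095],0)
E
```

```text
t 21.9 tcp [ 0.3951 -0.1121  0.1033] y [ 1.    -0.001  0.001] cam [ 0.395 -0.032  0.246]
carton_mid [([0.398, -0.091, 0.143], 0.82)]
carton_nest_floor [([0.396, -0.064, 0.004], 0.58)]
0.6361746888864473 [-0.23  0.25  0.41  2.3  -0.17  0.62  0.3 ]
go [-0.005 -0.     0.468] turn 0.0003 (0.1 deg)
```

View pics/w9c.png

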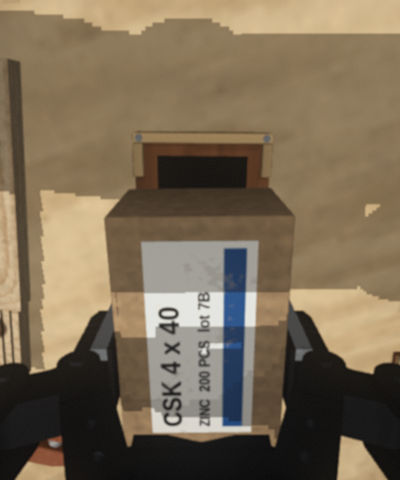

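The carton is held square above its nest. Its bottom edge is at full-image row 189, and the outline's end is at (278–367,156).

```bash
python3 - <<'E'
from h import *
q=lambda u,v,z:px("w9",u,v,z)[:2].round(4)
print("outline end",q(278,156,.006),q(367,156,.006),"lip",q(253,133,.012),q(392,133,.012))
print("carton bot",q(246,189,.0995),q(396,189,.0995),"top",q(226,215,.1395),q(414,215,.1395))
E
```

```text
outline end [ 0.3696 -0.0619] [ 0.4238 -0.062 ] lip [ 0.3562 -0.0479] [ 0.4372 -0.048 ]
carton bot [ 0.367  -0.0629] [ 0.4243 -0.063 ] top [ 0.3686 -0.0621] [ 0.422  -0.0622]
```

Emit:
apply_moves(deltas=[[1,[0,0.005,0.1],0],[1,[0,0.005,0.25],0],[1,[0,0.005,0.38],0],[1,[0,0.005,0.44],0],[1,[0,0.005,0.468],0],[1,[0,0.005,0.468],0],[1,[0,0.005,0.468],0]])

```text
t: 22.75
eef_pos: [0.3972, -0.1115, 0.0095]
tool_rot: [0.0, 0.707, 0.708, 0.0]
contact_force: [0.2, 0.5, -4.8]
gripper_width: 0.637
grasp_force: 57.8
```

Emit:
apply_moves(deltas=[[0,[0,0,0],0],[0,[0,0,0],0],[0,[0,0,0],0],[0,[0,0,0],0],[0,[0,0,-0.15],0],[0,[0,0,-0.35],0],[0,[0,0,-0.6],0],[0,[0,0,-0.8],0],[0,[0,0,-0.8],0]])

```text
t: 23.65
eef_pos: [0.3995, -0.1126, 0.1739]
tool_rot: [0.003, 0.707, 0.707, 0.004]
contact_force: [0.5, -0.3, -0.4]
gripper_width: 1.003
grasp_force: 0.0
```

```bash
python3 - <<'E'
from h import *
from station import bot
shot(bot,"w10",("carton_mid","carton_nest_floor","tube_mid"));o=bot.get_obs()
T=pose(o);go(T,[.445,.07,.17],3);T[:3,3]=[.445,.07,.17];go(T,[.429,.235,.12],3)
E
```

```text
t 23.65 tcp [ 0.3995 -0.1126  0.1739] y [ 1.   -0.    0.01] cam [ 0.398 -0.033  0.317]
carton_mid [([0.396, -0.097, 0.048], 0.96), ([0.197, -0.36, 0.041], 0.8)]
carton_nest_floor [([0.39, -0.074, 0.004], 0.77)]
tube_mid [([0.401, -0.228, 0.035], 0.9)]
go [ 0.909  0.249 -0.008] turn -0.0083 (-3.0 deg)
go [ 0.825 -0.079  0.25 ] turn -0.0083 (-3.0 deg)
```

Emit:
apply_moves(deltas=[[0,[0.23,0.08,0],-0.003],[0,[0.46,0.16,0],-0.006],[0,[0.69,0.22,0],-0.01],[0,[0.91,0.25,0],-0.01],[0,[0.91,0.25,0],-0.01],[0,[0.91,0.25,0],-0.01]])

```text
t: 24.45
eef_pos: [0.4451, 0.0702, 0.1676]
tool_rot: [-0.001, 0.684, 0.73, -0.002]
contact_force: [-0.1, -0.1, -0.3]
gripper_width: 1.0
grasp_force: 0.0
```

```bash
python3 - <<'E'
from h import *
from station import bot
shot(bot,"w11",("bolt_mid",));o=bot.get_obs()
T=pose(o);go(T,[.428,.235,.12],3.7)
m=rect("w11",.38,.18,.1,.11,.010);h=cv2.cvtColor(m,cv2.COLOR_BGR2HSV)
blobs(m,.38,.18,cv2.morphologyEx(np.uint8((h[...,1]<55))*255,cv2.MORPH_CLOSE,np.ones((7,7))),60)
m=rect("w6",.38,.18,.1,.11,.010);h=cv2.cvtColor(m,cv2.COLOR_BGR2HSV)
blobs(m,.38,.18,cv2.morphologyEx(np.uint8((h[...,1]<55))*255,cv2.MORPH_CLOSE,np.ones((7,7))),60)
E
```

```text
t 24.45 tcp [0.4451 0.0702 0.1676] y [ 0.998  0.065 -0.004] cam [0.441 0.15  0.31 ]
bolt_mid []
go [ 0.837 -0.034  0.24 ] turn -0.0005 (-0.2 deg)
ctr 0.4298 0.2517 size mm 75.5 99.5 long heading 0.0
ctr 0.4258 0.2377 size mm 17.5 49.5 long heading 90.0
```

Emit:
apply_moves(deltas=[[0,[0.2,-0.01,0.1],0],[0,[0.4,-0.02,0.2],0],[0,[0.6,-0.03,0.24],0],[0,[0.837,-0.036,0.24],0],[0,[0.837,-0.036,0.3],0],[0,[0.837,-0.036,0.5],0],[0,[0.837,-0.036,0.68],0],[0,[0.837,-0.036,0.78],0],[0,[0.837,-0.036,0.82],0],[0,[0.837,-0.036,0.82],0]])

```text
t: 25.55
eef_pos: [0.4283, 0.2347, 0.0045]
tool_rot: [0.0, 0.685, 0.728, -0.001]
contact_force: [0.2, 0.1, 1.0]
gripper_width: 1.003
grasp_force: 0.0
```

Emit:
apply_moves(deltas=[[1,[0,0,0],0],[1,[0,0,0],0],[1,[0,0,0],0],[1,[0,0,0],0],[1,[0,0,0],0],[1,[0,0,0],0],[1,[0,0,0],0],[1,[0,0,0],0],[1,[0,0,0],0],[1,[0,0,0],0],[1,[0,0,0],0]], squeeze=25)

```text
t: 26.65
eef_pos: [0.4287, 0.2369, 0.0059]
tool_rot: [-0.0, 0.684, 0.729, 0.0]
contact_force: [-0.7, -0.8, 5.8]
gripper_width: 0.207
grasp_force: 26.7
```

```bash
python3 - <<'E'
from h import *
from station import bot
o=bot.get_obs();T=pose(o);print(T[:3,3],T[:3,1],o["gripper_width"]);T[2,3]+=.1
for g,a in(([.47,.06,.1],3),([.52,-.1,.1],0),([.56,-.24,.1],0)): go(T,g,a);c,s=np.cos(np.radians(a)),np.sin(np.radians(a));T[:3,:3]=[[-s,c,0],[c,s,0],[0,0,-1]];T[:3,3]=g
E
```

```text
[0.42868852 0.23687122 0.0059019 ] [9.98002257e-01 6.31755755e-02 5.84327295e-04] 0.20701580580764087
go [-0.896  0.15   0.029] turn 0.0017 (0.6 deg)
go [-0.812  0.208  0.   ] turn 0.0083 (3.0 deg)
go [-0.7  0.2  0. ] turn -0.0 (-0.0 deg)
```

Emit:
apply_moves(deltas=[[1,[0,0,-0.1],0],[1,[0,0,-0.3],0],[1,[0,0,-0.5],0],[1,[-0.2,0.03,-0.6],0],[1,[-0.4,0.06,-0.6],0],[1,[-0.6,0.1,-0.6],0],[1,[-0.8,0.13,-0.6],0],[1,[-0.9,0.15,-0.6],0.002],[1,[-0.9,0.15,-0.6],0.002]])

```text
t: 27.55
eef_pos: [0.4701, 0.0553, 0.1256]
tool_rot: [0.001, 0.691, 0.723, -0.0]
contact_force: [0.5, -0.1, -0.6]
gripper_width: 0.212
grasp_force: 26.0
```

Emit:
apply_moves(deltas=[[1,[-0.2,0.05,0],0.002],[1,[-0.4,0.1,0],0.004],[1,[-0.6,0.15,0],0.006],[1,[-0.81,0.2,0],0.008],[1,[-0.81,0.2,0],0.008],[1,[-0.81,0.2,0],0.008]])

```text
t: 28.15
eef_pos: [0.5178, -0.1009, 0.1251]
tool_rot: [-0.0, 0.707, 0.707, -0.0]
contact_force: [0.2, 0.3, -0.3]
gripper_width: 0.208
grasp_force: 26.0
```

Emit:
apply_moves(deltas=[[1,[-0.2,0.05,0],0],[1,[-0.4,0.1,0],0],[1,[-0.6,0.17,0],0],[1,[-0.7,0.2,0],0],[1,[-0.7,0.2,0],0],[1,[-0.7,0.2,0],0]])

```text
t: 28.75
eef_pos: [0.558, -0.2385, 0.1248]
tool_rot: [-0.001, 0.706, 0.708, 0.0]
contact_force: [-0.2, 0.8, -0.6]
gripper_width: 0.207
grasp_force: 26.0
```

```bash
python3 - <<'E'
from h import *
from station import bot
o=bot.get_obs();print(o["gripper_width"])
shot(bot,"w12",("bolt_mid","bolt_nest_floor"));go(pose(o),[.5605,-.2415,.012],0)
m=rect("w12",.51,-.32,.11,.16,.006)
blobs(m,.51,-.32,np.uint8(m.max(2)<60)*255,60)
c=cv2.imread("pics/w12.png")[140:460,180:460];cv2.imwrite("pics/w12c.png",cv2.resize(c,None,fx=1.85,fy=1.85,interpolation=2))
E
```

```text
0.20722906525882556
t 28.75 tcp [ 0.558  -0.2385  0.1248] y [ 1.     0.002 -0.001] cam [ 0.558 -0.159  0.268]
bolt_mid [([0.558, -0.227, 0.133], 0.81)]
bolt_nest_floor [([0.563, -0.233, 0.004], 0.74)]
go [-0.016  0.013  0.564] turn 0.0004 (0.1 deg)
ctr 0.5607 -0.2383 size mm 16.5 39.5 long heading 90.0
ctr 0.5979 -0.3113 size mm 12.8 20.2 long heading 101.3
ctr 0.5797 -0.306 size mm 7.5 28.0 long heading 90.0
ctr 0.5373 -0.306 size mm 7.5 28.0 long heading 90.0
ctr 0.5191 -0.3116 size mm 12.7 19.7 long heading 78.7
```

View pics/w12c.png

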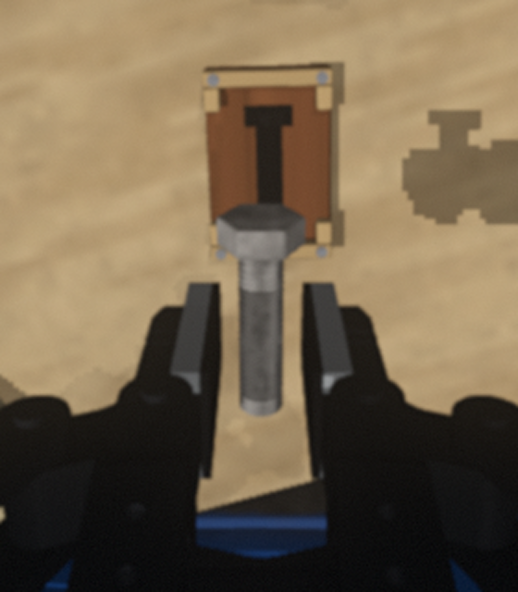

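The bolt is held square with its head at crop (260,230) and its tail at (260,410), aligned with the outline whose head end is at crop row 106. I'll compute the offset.

```bash
python3 - <<'E'
from h import *
q=lambda u,v,z:px("w12",180+u/1.85,140+v/1.85,z)[:2].round(4)
print("outline head",q(245,106,.006),q(292,106,.006),"lips",q(203,68,.012),q(331,66,.012),"lip low",q(212,257,.012),q(330,255,.012))
print("bolt head",q(217,228,.128),q(305,228,.128),q(260,206,.122),"tail",q(260,405,.131))
E
```

```text
outline head [ 0.5525 -0.2188] [ 0.5699 -0.2188] lips [ 0.5377 -0.2037] [ 0.5833 -0.2028] lip low [ 0.5395 -0.2774] [ 0.5854 -0.2765]
bolt head [ 0.5492 -0.2171] [ 0.5676 -0.217 ] [ 0.5582 -0.2144] tail [ 0.5583 -0.2586]
```

Emit:
apply_moves(deltas=[[1,[-0.022,0.015,0.1],0],[1,[-0.022,0.015,0.25],0],[1,[-0.022,0.015,0.4],0],[1,[-0.022,0.015,0.5],0],[1,[-0.022,0.015,0.55],0],[1,[-0.022,0.015,0.567],0],[1,[-0.022,0.015,0.567],0],[1,[-0.022,0.015,0.567],0]])

```text
t: 29.7
eef_pos: [0.5617, -0.2449, 0.0128]
tool_rot: [0.001, 0.707, 0.707, 0.0]
contact_force: [0.9, 0.0, -0.7]
gripper_width: 0.209
grasp_force: 26.0
```

Emit:
apply_moves(deltas=[[0.4,[0,0,0],0],[0.4,[0,0,0],0],[0.4,[0,0,0],0],[0.4,[0,0,0],0],[0.4,[0,0,0],0],[0.4,[0,0,-0.15],0],[0.4,[0,0,-0.35],0],[0,[0,0,-0.6],0],[0,[0,0,-0.9],0],[0,[0,0,-0.9],0],[0,[0,0,-0.9],0]])

```text
t: 30.8
eef_pos: [0.5622, -0.2459, 0.1942]
tool_rot: [0.002, 0.707, 0.707, 0.001]
contact_force: [-0.2, 0.3, -0.0]
gripper_width: 1.003
grasp_force: 0.0
```

```bash
python3 - <<'E'
from h import *
from station import bot
shot(bot,"w13",NAMES)
m=rect("w13",.53,-.29,.065,.1,.014);h=cv2.cvtColor(m,cv2.COLOR_BGR2HSV)
blobs(m,.53,-.29,np.uint8((h[...,1]<60)&(h[...,2]>60))*255,40)
for c in("scene","side"):
    p=bot.read_camera(c)
    for n in NAMES[:4]: print(c,n,[(np.round(r["point"],3).tolist(),round(r["confidence"],2)) for r in bot.look_for(p,n)])
E
```

```text
t 30.8 tcp [ 0.5622 -0.2459  0.1942] y [1.    0.    0.005] cam [ 0.562 -0.166  0.337]
tube_mid [([0.404, -0.233, 0.036], 0.79)]
block_mid [([0.583, -0.123, 0.046], 0.97), ([0.559, -0.234, 0.019], 0.49)]
carton_mid [([0.406, -0.122, 0.048], 0.88), ([0.254, -0.394, 0.008], 0.74)]
bolt_mid [([0.559, -0.234, 0.018], 0.85)]
tube_nest_floor [([0.415, -0.213, 0.002], 0.98)]
block_nest_floor [([0.568, -0.142, 0.006], 0.76), ([0.563, -0.234, 0.016], 0.3)]
carton_nest_floor [([0.426, -0.148, 0.006], 0.57)]
bolt_nest_floor [([0.559, -0.239, 0.004], 0.58), ([0.406, -0.125, 0.05], 0.35)]
ctr 0.5615 -0.2445 size mm 18.0 48.0 long heading 90.0
scene tube_mid [([0.409, -0.231, 0.031], 0.72)]
scene block_mid [([0.585, -0.105, 0.046], 0.8)]
scene carton_mid [([0.411, -0.099, 0.042], 0.95), ([0.22, -0.379, 0.042], 0.71)]
scene bolt_mid []
side tube_mid [([0.413, -0.227, 0.032], 0.54)]
side block_mid [([0.584, -0.105, 0.045], 0.79)]
side carton_mid [([0.41, -0.091, 0.04], 0.97), ([0.223, -0.373, 0.03], 0.76)]
side bolt_mid [([0.569, -0.228, 0.016], 0.37)]
```

```bash
python3 -c "
from station import bot
print(bot.hand_in())"
```

```text
the job is handed in; nothing more can be done
None
```

I placed the tube, block, carton and bolt in their matching nests, let go of each, and handed the job in at about 31 s. The last camera measurements put all four inside their lips and lying flat. I had used all 14 picture views before the bolt was set down, so its final place is measured only, about 3 mm off centre with 8 mm to spare.

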